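Unlatch the parts cage and hold its sprung gate open

ROBOT

A 7-joint arm with a two-finger parallel gripper is mounted at the origin on a cart in front of the work surface, level with it; the furniture and walls round the work are solid. World frame = base frame: x ahead of the robot, y to its left, z up, the work surface at z = 0. Lengths are in m, angles in rad, forces in N, time in s.
With the tool pointing down it reaches from about 0.425 to 0.95 m from the base axis. Payload 4.7 kg.
Tool frame: the origin (TCP) lies on the centre line of the jaws, within the pads' length; the fingertips stand 25 mm ahead of it and the grasp point (between the pads) lies 6 mm ahead of it; y points along the fingers, x is the direction in which the jaws open and shut, and the axes are right-handed (so a half turn about y gives the same grasp; the last joint's range is limited). The gripper opens to 87 mm and grips with 3 to 60 N. Pads are 19 mm wide; open, the fingers measure 117 mm over their backs; the gripper's body (75 mm by 190 mm) begins 51 mm behind the grasp point.
Start: joints at [-1.149, 0.469, -0.049, 1.532, 0.024, 1.141, -0.082], TCP at [0.294, 0.608, 0.248] pointing down, gripper open.
Joint ranges: [-2.59, 2.59], [-0.33, 1.99], [-1.39, 1.29], [0.1, 2.45], [-1.04, 4.18], [0.21, 1.99], [-2.66, 2.66]. Speed limits (rad/s): [2.57, 2.57, 3.14, 3.14, 3.14, 3.14, 3.14].

INTERFACE

Orientations are given as a unit quaternion [w, x, y, z].
In Python, from station import robot, optics, workorder, models gives the robot as it stands.
- The arm moves only by the tool move_arm, never from a script. Its argument "targets" is a list of rows, each a list of 5 numbers: the shift along the world's x, y, z each as a share of 50 mm, from -1 to 1, then the turn about the world's z as a share of 0.15 rad, from -1 to 1, then the opening, from 0 (shut) to 1 (fully open). In form: [[tx, ty, tz, yaw, grip], ...]. A call has 1 to 5 rows; each row shifts and turns the commanded pose from where the row before left it; what a row does not reach is not made up. A row lasts 1/10 s, in which the tool goes at most 50 mm and 8.59 degrees, less where a joint would pass 70% of its speed; a pose out of reach is approached as far as the arm can. A call with a number of a shift or a turn outside -1 to 1 is refused whole. A call with a gripper value outside its range is refused whole. The fingers move at their own pace and stop on an object; "grip_force" is the grip in N (left out, the last holds). Time passes only in rows, so rows that do not move let the fingers close. It gives the time, the measured TCP pose, the force and the opening at its end, in the units of the state.
- robot.state(): the state, without advancing time (a new reading comes with each control period).
- optics.get_image(name): name is "side" or "top"; returns a dict with "frame" (420x560x3 uint8, red, green, blue), "fovy" (degrees; the focal length in pixels is half the picture's height over the tangent of half this angle, whatever the lens; pixels are square), "cx", "cy" (the principal point, pixels), "rvec" (rotation vector, rad) and "tvec" (3), from world to camera coordinates, as OpenCV has them. Camera axes: x right, y down, z forward; pixel columns grow to the right and rows downward; lengths in m; the calibration is good to about 2 mm. A picture is of the moment at which its call begins. There is no depth.
- workorder.hand_in(): hands the job in, once; it reports no verdict.
Trained networks look in the newest picture that a camera, given by its name, has taken for a name from the list of things; names that differ only in an ending like _2 or _b are one class to them, and where a whole thing is asked for, a point or a joint stands for the part that bears it (a point fixed in the world has none). Each returns a list of dicts, best first, with "conf" (0 to 1); they miss things now and then, are a little off and sometimes report something else, mostly with a low value. They report only what shows in the picture. A call takes as long as a camera call.
- models.boxes_of(camera, name): "point" ([x, y, z] in m, in world coordinates, good to about 4 mm: the middle of the surface that is visible of it).
- models.regions_of(camera, name): "region" (420x560 bool, what is visible of it).
The state is a dict: "time_s": time; "qpos": joint angles; "joint_vel": joint speeds; "joint_efforts": joint torques, N m; "position": TCP position; "tcp_rot": TCP orientation; "ft_force": force on the tool from outside, world axes, zero at the start; "moment": the same for the moment, N m; "width": finger opening in m.
Only numpy, scipy, OpenCV 4.12 (cv2) and the standard library are available. Lean on these libraries where they do the work, as an engineer would, in place of code of your own. Each camera call takes 0.05 s, during which the arm holds its last target. There are 200 camera calls.

TASK

A workmate needs both hands to lift the shaft clamp out of the barred parts cage, so open the gate for them: squeeze the red catch fully between the fingers, tab against its post, and then the yellow one in the same way. Take the gate by its black pin, swing it out past its detent until it stands wide open at about a right angle, and finish still holding it there against its spring: do not let go. Leave the clamp and the parts round the cage where they are.

Things in the scene. Friction and masses are not known exactly. Their poses are not given: they have to be found in the camera images.
- cage: Barred grey parts cage bolted to the bench, 180 mm wide (y), 160 mm deep and 130 mm tall, open at the top except for a 30 mm deep header rail along its front top edge, whose top is at z = 130 mm. Origin on the bench in the middle of the gate's plane (the front); x points from the front into the cage, y to the cage's left (hinge side), z up. Its place and yaw vary.
- gate_hinge (a point): Point on the gate's upright hinge line, at the height of the gate's top (130 mm): 75 mm to +y of the cage's origin.
- gate (a joint): Gate angle (rad): 0 shut, grows as the free edge swings out in front of the cage, clockwise from above; stop at 1.65. A spring pulls it shut everywhere (2 N at the pin shut, 3 N at a right angle). Its detent, a sprung brass ball by the free edge, resists from 0.17 to 0.25 rad with up to 10 N more at the pin. Let go, the gate swings back. Both hooks must be clear for it to open.
- gate_pin (a point): The gate's black handle, a fixed upright round pin 16 mm in diameter, its top free, from 108 to 180 mm above the bench; this point is on its axis 155 mm above the bench, moves with the gate and turns with it. Gate closed it lies at cage x -45, y -50 mm, so 133 mm from the hinge line.
- red_tab (a joint): Travel of the red catch's tab towards its post (m): 0 to 0.002 at the start with its hook in front of a lug on the gate's top edge, 0.016 fully squeezed with the hook clear (clear from 0.012). It takes about 5 N and stays where it is pushed. This catch is worked first.
- red_pad (a point): Centre of the red sliding tab: 18 mm (cage x) by 8 mm (cage y) by 34 mm tall, standing on the header rail from 134 to 168 mm above the bench. It slides towards cage -y. A bar 6 mm wide runs from its upper half 43 mm forward (cage -x) to a hook over the gate's edge. The two catches, 96 mm apart along the rail, may swap places.
- red_stop: Fixed dark steel post of the red catch, 18 mm (x) by 8 mm (y) by 35 mm tall, origin at its centre, axes as the cage's. Its tab stands to its cage +y side, 30 mm off centre to centre at travel 0 and 14 mm when fully squeezed. Over the outsides, tab and post measure 38 mm at travel 0 and 22 mm when fully squeezed.
- yellow_tab (a joint): Travel of the yellow catch's tab towards its post (m): 0 to 0.002 at the start with its hook in front of a lug on the gate's top edge, 0.016 fully squeezed with the hook clear (clear from 0.012). It takes about 5 N and stays where it is pushed. This catch is worked second.
- yellow_pad (a point): Centre of the yellow sliding tab: 18 mm (cage x) by 8 mm (cage y) by 34 mm tall, standing on the header rail from 134 to 168 mm above the bench. It slides towards cage -y. A bar 6 mm wide runs from its upper half 43 mm forward (cage -x) to a hook over the gate's edge. The two catches, 96 mm apart along the rail, may swap places.
- yellow_stop: Fixed dark steel post of the yellow catch, 18 mm (x) by 8 mm (y) by 35 mm tall, origin at its centre, axes as the cage's. Its tab stands to its cage +y side, 30 mm off centre to centre at travel 0 and 14 mm when fully squeezed. Over the outsides, tab and post measure 38 mm at travel 0 and 22 mm when fully squeezed.
- shaft_clamp_1_mid (a point): Bystander: centre of the aluminium shaft clamp inside the cage, 46x56x55 mm.
- black_knob_mid (a point): Bystander: centre of a black lobed clamping knob, 49 mm across and 31 mm tall, to the right of the cage.
- hex_nut_mid (a point): Bystander: centre of a large steel hex nut, 34 mm across and 14 mm tall, to the left of the cage.
- ball_bearing_mid (a point): Bystander: centre of a sealed ball bearing, 52 mm across and 15 mm tall, in front of the cage on the right.

How it is judged:
On the way, in this order (a step that is already met when the one before it is completed fails the run):
1. the red catch is squeezed home between the fingers (value of joint red_tab above 0.012 m and contact force between the fingers and red_stop above 1 N), for 0.2 s.
2. then the yellow catch is squeezed home between the fingers (value of joint each of red_tab, yellow_tab above 0.012 m and contact force between the fingers and yellow_stop above 1 N), for 0.2 s.
3. the gate is past its detent, moved by the hand (value of joint each of red_tab, yellow_tab above 0.012 m and value of joint gate above 0.4 rad and contact force between the fingers and gate above 0.5 N), for 0.1 s.
At the end, for the whole second after the job is handed in: The gate stands open more than 1.3 rad (75 degrees) and still (under 0.1 rad/s), held by the fingers (over 0.5 N on it); both tabs are pushed at least 12 mm towards their posts; the clamp in the cage and the three parts round it are within 20 mm of where they started (value of joint each of red_tab, yellow_tab above 0.012 m and value of joint gate between 1.3 and 1.66 rad and velocity of joint gate between -0.1 and 0.1 rad/s and contact force between the fingers and gate above 0.5 N and distance of each of shaft_clamp_1_mid, black_knob_mid, hex_nut_mid, ball_bearing_mid from where it was at the start of the episode below 0.02 m); the arm keeps its last pose, push and grip.
It fails at once if the yellow catch is drawn before the red one (value of joint yellow_tab above 0.008 m and value of joint red_tab below 0.011 m).
It fails at once if the shaft clamp is moved (distance of shaft_clamp_1_mid from where it was at the start of the episode above 0.02 m).
It fails at once if the black knob is moved (distance of black_knob_mid from where it was at the start of the episode above 0.02 m).
It fails at once if the hex nut is moved (distance of hex_nut_mid from where it was at the start of the episode above 0.02 m).
It fails at once if the ball bearing is moved (distance of ball_bearing_mid from where it was at the start of the episode above 0.02 m).
It also fails if it takes over 58 s, if anything falls off the work surface, if the arm or the gripper's body presses on something with over 40 N, if the wrist force passes 120 N, or if a joint passes its speed limit or range.

## Working session

There is one attempt and no reset: what is moved stays moved. The work goes in short steps, Python scripts to look and compute and a tool call to move; the robot and the scene stay as the last step left them, time stands still between calls to the robot, and variables do not carry over. Pictures are saved under pics/ and viewed, about 8 in all and at most 12, crops included, and the job is handed in when it is done.

Besides the shell and the picture viewer there is one more tool, called after ">>>" as name(argument=value, ...) on one line, values as JSON. move_arm: Moves the arm, as the interface text tells. Shift numbers are shares of 50 mm and turn numbers shares of 0.15 rad, none past 1 either way. Its arguments: {"type":"object","properties":{"targets":{"type":"array"},"grip_force":{"type":"number"}},"required":["targets"]}

```bash
ls; mkdir -p pics; cat > h.py <<'E'
import numpy as np, cv2
from station import robot, optics, workorder, models
def cam(n):
    d=optics.get_image(n); f=d["frame"].shape[0]/2/np.tan(np.radians(d["fovy"])/2)
    K=np.array([[f,0,d["cx"]],[0,f,d["cy"]],[0,0,1.]]); return d,K
def proj(d,K,P): return cv2.projectPoints(np.array(P,float).reshape(-1,1,3),np.array(d["rvec"],float),np.array(d["tvec"],float),K,None)[0].reshape(-1,2)
def ray(d,K,uv):
    R=cv2.Rodrigues(np.array(d["rvec"],float))[0]; c=-R.T@np.array(d["tvec"],float)
    return c,R.T@np.linalg.inv(K)@np.array([*uv,1.])
def atz(d,K,uv,z):
    c,v=ray(d,K,uv); return c+v*(z-c[2])/v[2]
def tri(obs):
    A=np.zeros((3,3));b=np.zeros(3)
    for d,K,uv in obs:
        c,v=ray(d,K,uv); v=v/np.linalg.norm(v); M=np.eye(3)-np.outer(v,v); A+=M;b+=M@c
    return np.linalg.solve(A,b)
E
python3 - <<'E'
from h import *
np.set_printoptions(precision=4,suppress=True)
s=robot.state();print({k:np.round(v,3) for k,v in s.items()})
for n in("side","top"):
    d,K=cam(n);cv2.imwrite(f"pics/{n}0.png",cv2.cvtColor(d["frame"],cv2.COLOR_RGB2BGR))
    print(n,K[0,0],ray(d,K,(280,210)))
    for t in("cage","red_pad","red_stop","yellow_pad","yellow_stop","gate_pin","gate","shaft_clamp_1_mid","black_knob_mid","hex_nut_mid","ball_bearing_mid"):
        for o in models.boxes_of(n,t)[:2]: print(t,round(o["conf"],2),o["point"],proj(d,K,o["point"])[0])
E
```

```text
pics
{'time_s': np.float64(0.0), 'qpos': array([-1.149,  0.469, -0.049,  1.534,  0.024,  1.141, -0.082]), 'joint_vel': array([-0.   ,  0.001,  0.001,  0.   , -0.001, -0.002, -0.001]), 'joint_efforts': array([  0.001, -50.796,  -0.08 , -23.615,  -0.061,   0.038,   0.   ]), 'position': array([0.294, 0.607, 0.246]), 'tcp_rot': array([-0.599,  0.599,  0.375, -0.376]), 'ft_force': array([-0.732,  0.099, -0.494]), 'moment': array([-0.079, -0.001, -0.   ]), 'width': np.float64(0.087)}
side 396.25956692177886 (array([0.4755, 0.6152, 0.6998]), array([ 0.1679, -0.7199, -0.6737]))
cage 0.88 [0.6865, -0.001, 0.0749] [251.2574 221.367 ]
red_pad 0.66 [0.639, 0.0232, 0.1558] [268.0076 204.6245]
red_pad 0.51 [0.6187, -0.0745, 0.1574] [287.4821 177.0325]
red_stop 0.46 [0.6233, -0.1004, 0.1607] [287.8952 168.7951]
yellow_pad 0.74 [0.6112, -0.0417, 0.0959] [287.4865 207.5979]
yellow_stop 0.67 [0.6352, -0.0092, 0.1585] [273.4386 194.0278]
gate_pin 0.92 [0.6053, -0.0421, 0.091] [290.0342 209.4531]
gate_pin 0.19 [0.6319, 0.0226, 0.1569] [271.399  204.5315]
gate 0.83 [0.6081, -0.0431, 0.0979] [288.9551 206
[... 647 characters left out ...]
22.1877 219.2798]
red_stop 0.74 [0.6974, -0.045, 0.0097] [302.3465 187.7301]
red_stop 0.47 [0.6226, -0.1062, 0.1688] [337.1708 215.1666]
yellow_pad 0.58 [0.6286, 0.0209, 0.1578] [273.321  210.9825]
yellow_stop 0.46 [0.6374, -0.0144, 0.1682] [291.1324 206.6112]
gate_pin 0.61 [0.6025, -0.0458, 0.1301] [305.2648 225.3322]
gate_pin 0.56 [0.6992, -0.0437, 0.0099] [301.8239 186.9572]
gate 0.97 [0.6068, -0.0444, 0.1306] [304.6498 223.2366]
shaft_clamp_1_mid 0.96 [0.6947, -0.0542, 0.0557] [307.5759 186.2991]
black_knob_mid 0.67 [0.6668, -0.1998, 0.0288] [368.5974 201.2971]
hex_nut_mid 0.51 [0.6767, 0.1502, 0.0142] [220.0234 194.0414]
ball_bearing_mid 0.78 [0.4865, -0.1883, 0.014] [361.5264 278.1924]
```

```bash
python3 - <<'E'
import cv2,numpy as np
a=cv2.imread("pics/side0.png")[110:330,180:400];b=cv2.imread("pics/top0.png")[140:300,210:390]
cv2.imwrite("pics/c1.png",cv2.resize(a,None,fx=2.7,fy=2.7,interpolation=3));cv2.imwrite("pics/c2.png",cv2.resize(b,None,fx=3.7,fy=3.7,interpolation=3))
E
```

```text
(no output)
```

View pics/c1.png

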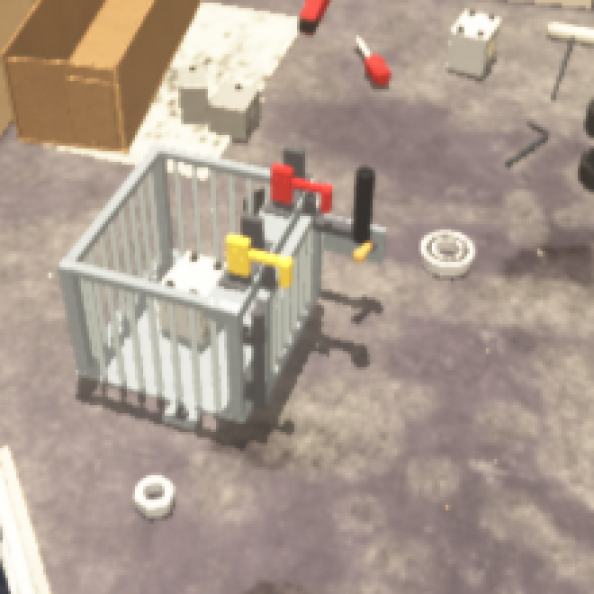

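View pics/c2.png

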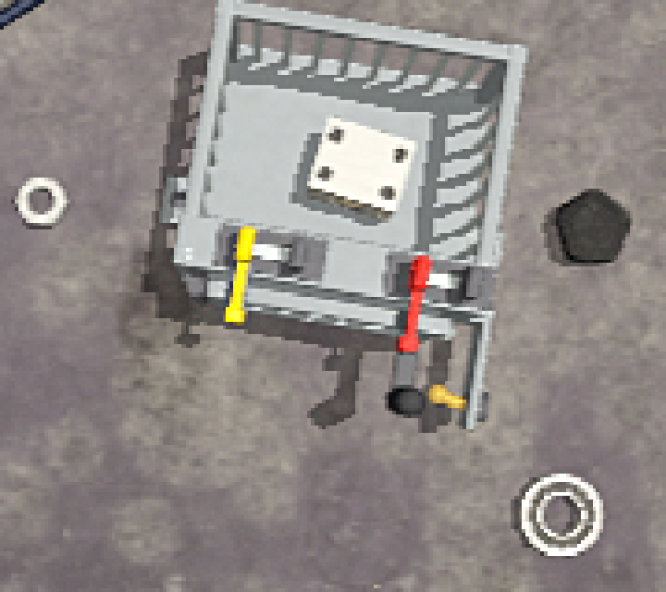

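The top view shows yellow on the hinge side and red on the free side: red pad top at crop (420,272), red post (480,283), yellow pad (245,243), yellow post (297,258), pin top (405,400). The networks' swapped red and yellow hits in the side view disagree with the picture. Next I fit the cage pose.

```bash
cat > fit.py <<'E'
from h import *
from scipy.optimize import least_squares
from scipy.spatial.transform import Rotation as Ro
np.set_printoptions(precision=4,suppress=True)
ds,Ks=cam("side");dt,Kt=cam("top")
T=lambda u,v:(u/3.7+210,v/3.7+140); S=lambda u,v:(u/2.7+180,v/2.7+110)
obs=[(dt,Kt,T(220,2),(.16,.09,.13)),(dt,Kt,T(525,45),(.16,-.09,.13)),(dt,Kt,T(405,398),(-.045,-.05,.18)),
(ds,Ks,S(62,264),(.16,.09,.13)),(ds,Ks,S(155,150),(.16,-.09,.13)),(ds,Ks,S(365,170),(-.045,-.05,.18))]
W=lambda p,c:np.array([p[0]+np.cos(p[2])*c[0]-np.sin(p[2])*c[1],p[1]+np.sin(p[2])*c[0]+np.cos(p[2])*c[1],c[2]])
f=lambda p:np.concatenate([proj(d,K,W(p,c))[0]-uv for d,K,uv,c in obs])
p=least_squares(f,[.61,-.04,-.11]).x
print("cage",p,"\nres",f(p).reshape(-1,2).tolist())
inv=lambda P:np.array([[np.cos(p[2]),np.sin(p[2])],[-np.sin(p[2]),np.cos(p[2])]])@(P[:2]-p[:2])
for n,uv,z in(("rpad",(420,270),.168),("rpost",(480,283),.169),("ypad",(245,241),.168),("ypost",(297,258),.169),("pin",(405,398),.18)):
    P=atz(dt,Kt,T(*uv),z);print(n,P,"cage",inv(P))
# colour masks
for n,d,K in(("side",ds,Ks),("top",dt,Kt)):
    h=cv2.cvtColor(d["frame"],cv2.COLOR_RGB2HSV)
print("pin tri",tri([(dt,Kt,T(405,398)),(ds,Ks,S(365,170))]))
print("red pad top tri",tri([(dt,Kt,T(420,260)),(ds,Ks,S(281,166))]),"yellow",tri([(dt,Kt,T(246,230)),(ds,Ks,S(237,238))]))
s=robot.state();q=s["tcp_rot"];print(Ro.from_quat([q[1],q[2],q[3],q[0]]).as_matrix())
# overlay
for n,d,K in(("side",ds,Ks),("top",dt,Kt)):
    im=cv2.cvtColor(d["frame"],cv2.COLOR_RGB2BGR)
    pts=[(x,y,.13) for x in(0,.16) for y in(-.09,.09)]+[(-.045,-.05,z) for z in(.108,.18)]+[(0,.075,.13)]
    np.set_printoptions(precision=1,suppress=True)
    big=cv2.resize(im,None,fx=4,fy=4,interpolation=3)
    def mk(c,col):
        u=proj(d,K,W(p,c))[0]; cv2.circle(big,tuple(int(round(4*x+1.5)) for x in u),4,col,-1)
    for c in pts: mk(c,(255,0,255))
    for y0 in(-.048,.048):
        for dy in(-.015,.015):
            for z in(.134,.168): 
                for sx in(-.009,.009):
                    for sy in(-.004,.004): mk((.015+sx,y0+dy+sy,z),(0,255,0))
    b=big[110*4:300*4,200*4:400*4]if n=="side"else big[140*4:285*4,215*4:400*4]
    cv2.imwrite(f"pics/o_{n}.png",b[:600,:800])
E
python3 fit.py
```

```text
cage [ 0.6099 -0.0294 -0.139 ] 
res [[-2.04678042259377, -0.8657418853080401], [-0.09337017266437897, 1.4526508833196488], [0.8663414273268017, -0.33123626678184337], [-0.30910491590285005, 0.6819876530107649], [0.9915832187237754, -3.143131651042893], [-0.5601507615252217, -0.06779836755535484]]
rpad [ 0.6263 -0.0791  0.168 ] cage [ 0.0231 -0.0469]
rpost [ 0.6201 -0.1113  0.169 ] cage [ 0.0214 -0.0797]
ypad [0.6396 0.0153 0.168 ] cage [0.0232 0.0484]
ypost [ 0.6311 -0.0128  0.169 ] cage [0.0187 0.0194]
pin [ 0.5577 -0.071   0.18  ] cage [-0.0459 -0.0484]
pin tri [ 0.5574 -0.0709  0.1813]
red pad top tri [ 0.6297 -0.0793  0.1677] yellow [0.6436 0.0145 0.1656]
[[ 0.4356 -0.     -0.9001]
 [ 0.9001  0.0001  0.4356]
 [ 0.0001 -1.      0.0001]]
```

View pics/o_top.png

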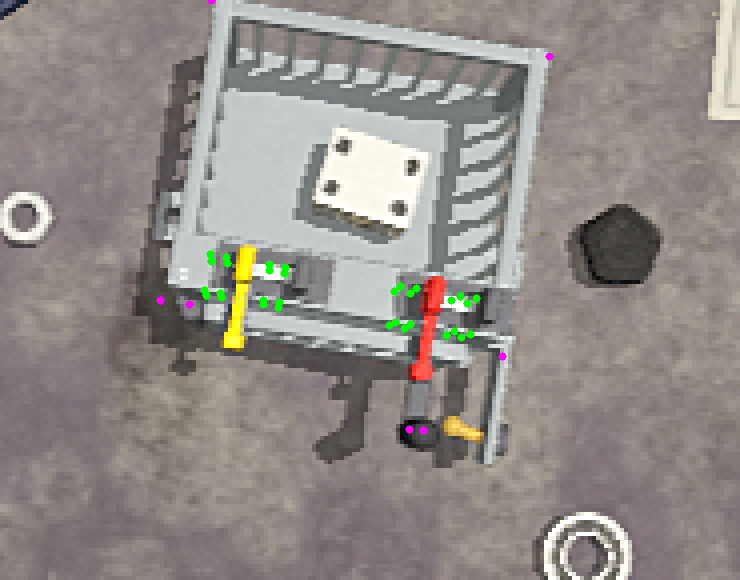

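View pics/o_side.png

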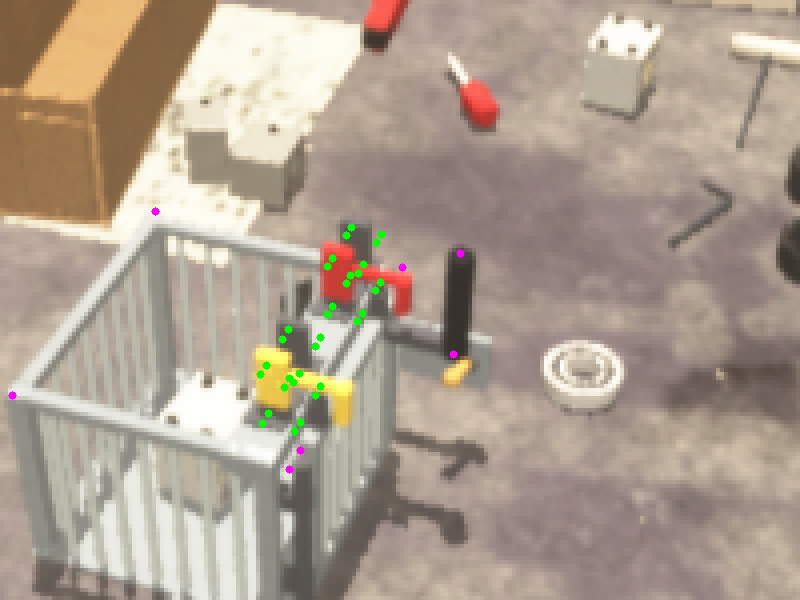

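The catch positions agree across the views: red squeeze centre about (0.622, -0.103), yellow about (0.6345, -0.007), jaw azimuth about 1.445. The fit's yaw leaves residuals of up to 3 px at the cage's back corners, so I'm using about -0.125, taken from the catches. Moving above red now.

>>> move_arm(targets=[[0.41,-0.88,0,0.8,1],[0.41,-0.88,0,0.8,1],[0.41,-0.88,0,0.57,1],[0.41,-0.88,0,0,1],[0.41,-0.88,0,0,1]], grip_force=15)

```text
time_s: 1.8
position: [0.3973, 0.3857, 0.2478]
tcp_rot: [0.53, -0.53, -0.468, 0.467]
ft_force: [1.0, 0.5, 0.1]
width: 0.0873
```

>>> move_arm(targets=[[0.41,-0.88,0,0,1],[0.41,-0.88,0,0,1],[0.41,-0.88,0,0,1],[0.41,-0.88,0,0,1],[0.41,-0.88,0,0,1]])

```text
time_s: 2.3
position: [0.4997, 0.1658, 0.248]
tcp_rot: [-0.53, 0.53, 0.468, -0.467]
ft_force: [0.1, 0.6, 0.1]
width: 0.0868
```

>>> move_arm(targets=[[0.41,-0.88,0,0,1],[0.41,-0.88,0,0,1],[0.41,-0.88,0,0,1],[0.41,-0.88,0,0,1],[0,0,0,0,1]])

```text
time_s: 2.8
position: [0.5829, -0.0172, 0.2479]
tcp_rot: [-0.531, 0.535, 0.464, -0.465]
ft_force: [-0.4, 0.4, 0.3]
width: 0.0866
```

>>> move_arm(targets=[[0.39,-0.86,0,0,0.9],[0.39,-0.86,0,0,0.9],[0,0,0,0,0.9],[0,0,0,0,0.9]])

```text
time_s: 3.2
position: [0.62, -0.0953, 0.2473]
tcp_rot: [0.531, -0.531, -0.467, 0.467]
ft_force: [-0.5, -0.3, -0.2]
width: 0.079
```

```bash
python3 - <<'E'
from h import *
s=robot.state();P=s["position"];print(P)
d,K=cam("side");im=cv2.cvtColor(d["frame"],cv2.COLOR_RGB2BGR)
big=cv2.resize(im,None,fx=4,fy=4,interpolation=3)
for c in([.622,-.103,.168],[.6345,-.007,.168],[P[0],P[1],P[2]-.025]):
    u=proj(d,K,c)[0];cv2.circle(big,(int(4*u[0]),int(4*u[1])),4,(255,0,255),-1)
cv2.imwrite("pics/p5.png",big[80*4:230*4,200*4:400*4])
E
```

```text
[ 0.61999529 -0.09526112  0.24729352]
```

View pics/p5.png

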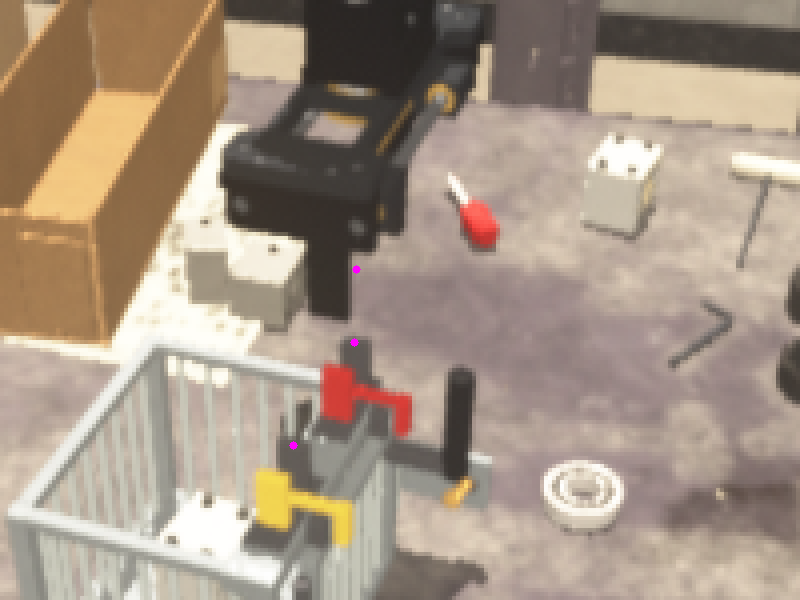

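The side picture shows the near finger tip at (330,318), with red tab (338,395) and post (355,355) below, free of obstruction. I shift about 6 mm towards -y, then go down to TCP z about 0.162.

>>> move_arm(targets=[[0.02,-0.12,-0.4,0,0.9],[0,0,-0.4,0,0.9],[0,0,-0.4,0,0.9],[0,0,-0.4,0,0.9],[0,0,-0.1,0,0.9]])

```text
time_s: 3.75
position: [0.6194, -0.0976, 0.1604]
tcp_rot: [0.531, -0.528, -0.468, 0.469]
ft_force: [-0.3, -0.6, -0.2]
width: 0.0784
```

>>> move_arm(targets=[[0,0,0,0,0.9],[0,0,0,0,0.9]])

```text
time_s: 3.95
position: [0.6217, -0.0996, 0.1637]
tcp_rot: [-0.53, 0.53, 0.469, -0.468]
ft_force: [0.0, 0.2, 0.2]
width: 0.0783
```

No contact. Closing on the red catch.

>>> move_arm(targets=[[0,0,0,0,0.45],[0,0,0,0,0.3],[0,0,0,0,0.15],[0,0,0,0,0],[0,0,0,0,0]], grip_force=15)

```text
time_s: 4.45
position: [0.6214, -0.0986, 0.1628]
tcp_rot: [0.531, -0.53, -0.469, 0.467]
ft_force: [-0.3, 6.5, 1.3]
width: 0.0463
```

>>> move_arm(targets=[[0,0,0,0,0],[0,0,0,0,0],[0,0,0,0,0],[0,0,0,0,0]])

```text
time_s: 4.85
position: [0.6211, -0.0999, 0.1628]
tcp_rot: [0.531, -0.53, -0.468, 0.468]
ft_force: [-0.4, 2.4, 1.4]
width: 0.0218
```

Width is 22 mm, so red is home. I hold it a little with more force, then open and rise.

>>> move_arm(targets=[[0,0,0,0,0],[0,0,0,0,0],[0,0,0,0,0],[0,0,0,0,0],[0,0,0,0,0]], grip_force=25)

```text
time_s: 5.35
position: [0.6211, -0.0999, 0.1627]
tcp_rot: [0.53, -0.53, -0.468, 0.468]
ft_force: [-0.9, 4.0, 4.0]
width: 0.0217
```

>>> move_arm(targets=[[0,0,0,0,0.6],[0,0,0,0,0.75],[0,0,0,0,0.75],[0,0,0,0,0.75],[0,0,0.4,0,0.75]])

```text
time_s: 5.85
position: [0.6191, -0.1006, 0.1799]
tcp_rot: [0.532, -0.529, -0.466, 0.469]
ft_force: [0.3, 0.3, 0.5]
width: 0.0536
```

>>> move_arm(targets=[[0,0,0.5,0,0.75],[0,0,0.5,0,0.75],[0,0,0,0,0.75]])

```text
time_s: 6.15
position: [0.6232, -0.1014, 0.2363]
tcp_rot: [-0.528, 0.532, 0.469, -0.466]
ft_force: [0.4, -0.0, 0.3]
width: 0.0648
```

>>> move_arm(targets=[[0.12,0.97,0,0,0.85],[0.12,0.97,0,0,0.85],[0,0,0,0,0.85],[0,0,0,0,0.85]])

```text
time_s: 6.55
position: [0.6327, -0.0017, 0.2314]
tcp_rot: [0.53, -0.529, -0.468, 0.469]
ft_force: [0.3, -0.5, 0.3]
width: 0.0735
```

```bash
python3 - <<'E'
from h import *
s=robot.state();print(s["position"],s["width"])
d,K=cam("side");im=cv2.cvtColor(d["frame"],cv2.COLOR_RGB2BGR)
d2,K2=cam("top");i2=cv2.cvtColor(d2["frame"],cv2.COLOR_RGB2BGR)
a=cv2.resize(im[100:230,220:320],None,fx=4,fy=4,interpolation=3);b=cv2.resize(i2[150:280,260:350],None,fx=4,fy=4,interpolation=3)
cv2.imwrite("pics/p6.png",np.hstack([a,b]))
E
```

```text
[ 0.63270375 -0.00174504  0.23142272] 0.07351693370467759
```

View pics/p6.png

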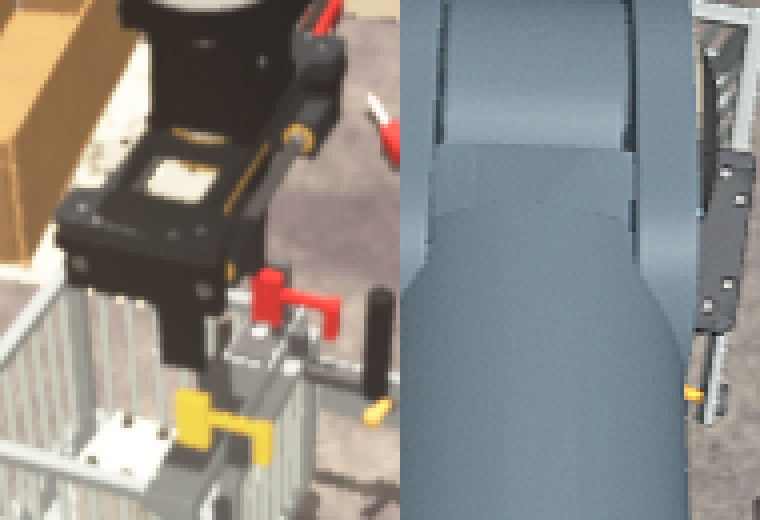

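Red is against its post at crop (270,300). The near finger sits just over the yellow tab side, with 13 mm clear by my numbers. Descending and squeezing yellow.

>>> move_arm(targets=[[0,-0.03,-0.35,0,0.85],[0,0,-0.35,0,0.85],[0,0,-0.35,0,0.85],[0,0,-0.35,0,0.85],[0,0,0,0,0.85]])

```text
time_s: 7.15
position: [0.6313, -0.0072, 0.16]
tcp_rot: [0.532, -0.53, -0.465, 0.468]
ft_force: [-0.5, 0.2, 0.3]
width: 0.0738
```

>>> move_arm(targets=[[0,0,0,0,0.85],[0,0,0,0,0.45],[0,0,0,0,0.3],[0,0,0,0,0.15],[0,0,0,0,0]], grip_force=15)

```text
time_s: 7.65
position: [0.6334, -0.0041, 0.1631]
tcp_rot: [0.53, -0.53, -0.468, 0.467]
ft_force: [0.9, 4.4, 0.2]
width: 0.05
```

>>> move_arm(targets=[[0,0,0,0,0],[0,0,0,0,0],[0,0,0,0,0],[0,0,0,0,0],[0,0,0,0,0]])

```text
time_s: 8.15
position: [0.6332, -0.0047, 0.1631]
tcp_rot: [0.53, -0.53, -0.468, 0.467]
ft_force: [-0.8, 1.4, 3.4]
width: 0.0221
```

>>> move_arm(targets=[[0,0,0,0,0],[0,0,0,0,0],[0,0,0,0,0],[0,0,0,0,0],[0,0,0,0,0]], grip_force=25)

```text
time_s: 8.65
position: [0.6332, -0.0047, 0.163]
tcp_rot: [0.53, -0.53, -0.468, 0.467]
ft_force: [-0.4, 2.8, 5.4]
width: 0.0216
```

>>> move_arm(targets=[[0,0,0,0,0.6],[0,0,0,0,0.75],[0,0,0,0,0.75],[0,0,0,0,0.75],[0,0,0.4,0,0.75]])

```text
time_s: 9.15
position: [0.631, -0.0051, 0.1798]
tcp_rot: [0.532, -0.529, -0.466, 0.47]
ft_force: [0.5, -0.3, -0.1]
width: 0.0537
```

>>> move_arm(targets=[[0,0,0.6,0,0.75],[0,0,0.6,0,0.6],[0,0,0,0,0.6],[0,0,0,0,0.6]])

```text
time_s: 9.55
position: [0.6331, -0.0051, 0.2429]
tcp_rot: [-0.53, 0.531, 0.468, -0.467]
ft_force: [0.1, 0.6, -0.8]
width: 0.0537
```

Both catches are home. On to the pin at (0.5575, -0.070).

>>> move_arm(targets=[[-0.5,-0.43,0,0,0.6],[-0.5,-0.43,0,0,0.6],[-0.5,-0.43,0,0,0.6],[0,0,0,0,0.6],[0,0,0,0,0.6]])

```text
time_s: 10.05
position: [0.5572, -0.0698, 0.2415]
tcp_rot: [0.531, -0.53, -0.467, 0.468]
ft_force: [-0.3, -0.1, 0.2]
width: 0.0525
```

```bash
python3 - <<'E'
from h import *
s=robot.state();P=s["position"];print(P,s["width"])
d,K=cam("side");im=cv2.cvtColor(d["frame"],cv2.COLOR_RGB2BGR)
big=cv2.resize(im,None,fx=4,fy=4,interpolation=3)
for c in([P[0],P[1],P[2]-.025],[P[0],P[1],.18],[P[0],P[1],.108]):
    u=proj(d,K,c)[0];cv2.circle(big,(int(4*u[0]+1.5),int(4*u[1]+1.5)),3,(255,0,255),-1)
cv2.imwrite("pics/p7.png",big[100*4:230*4,220*4:380*4])
E
```

```text
[ 0.5571715  -0.06975129  0.24152131] 0.05246573997166196
```

View pics/p7.png

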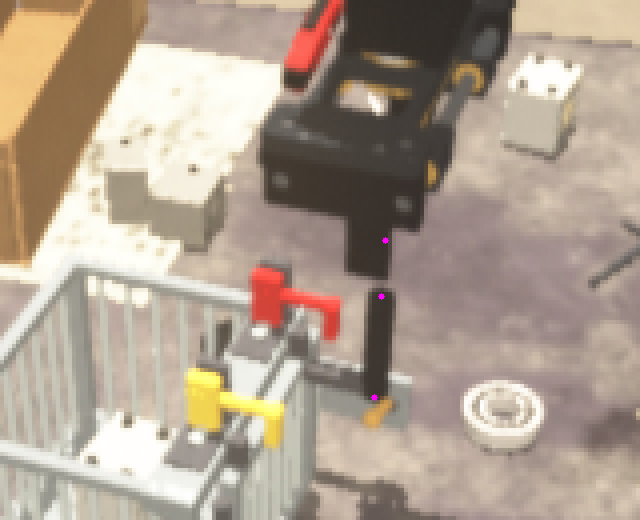

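Both tabs are squeezed against their posts. The jaws stand over the pin, with the marked points on its axis at (381,296) and (375,397). Going down and gripping.

>>> move_arm(targets=[[0,0,-0.4,0,0.6],[0,0,-0.4,0,0.6],[0,0,-0.4,0,0.6],[0,0,-0.35,0,0.6],[0,0,0,0,0.6]])

```text
time_s: 10.6
position: [0.5569, -0.0678, 0.162]
tcp_rot: [0.531, -0.528, -0.467, 0.47]
ft_force: [0.3, 0.9, -0.5]
width: 0.0518
```

>>> move_arm(targets=[[0,0,0,0,0.4],[0,0,0,0,0.2],[0,0,0,0,0],[0,0,0,0,0],[0,0,0,0,0]], grip_force=50)

```text
time_s: 11.1
position: [0.5581, -0.0704, 0.1656]
tcp_rot: [-0.53, 0.531, 0.468, -0.468]
ft_force: [-2.2, -7.9, 2.3]
width: 0.02
```

>>> move_arm(targets=[[0,0,0,0,0],[0,0,0,0,0],[0,0,0,0,0]])

```text
time_s: 11.4
position: [0.5578, -0.0725, 0.1657]
tcp_rot: [-0.53, 0.532, 0.466, -0.468]
ft_force: [-1.4, -6.2, 1.8]
width: 0.0147
```

```bash
python3 - <<'E'
import numpy as np
h=np.array([.6188,.0456]);f=lambda t:h+.1329*np.array([np.cos(-2.046-t),np.sin(-2.046-t)])
for k in range(15): print(k+1,np.round((f(.1*k+.1)-f(.1*k))/.05,2),np.round(f(.1*k+.1),4))
E
```

```text
1 [-0.23  0.13] [ 0.5465 -0.0659]
2 [-0.22  0.16] [ 0.5357 -0.0581]
3 [-0.2   0.18] [ 0.5258 -0.0493]
4 [-0.18  0.2 ] [ 0.5168 -0.0396]
5 [-0.16  0.21] [ 0.5088 -0.029 ]
6 [-0.14  0.23] [ 0.5019 -0.0176]
7 [-0.11  0.24] [ 0.4962 -0.0056]
8 [-0.09  0.25] [0.4917 0.0069]
9 [-0.06  0.26] [0.4884 0.0198]
10 [-0.04  0.26] [0.4865 0.0329]
11 [-0.01  0.27] [0.4859 0.0462]
12 [0.01 0.27] [0.4866 0.0595]
13 [0.04 0.26] [0.4887 0.0726]
14 [0.07 0.26] [0.492  0.0854]
15 [0.09 0.25] [0.4966 0.0979]
```

>>> move_arm(targets=[[-0.23,0.13,0,-0.67,0],[0,0,0,0,0],[-0.22,0.16,0,-0.67,0],[0,0,0,0,0],[-0.2,0.18,0,-0.67,0]], grip_force=55)

```text
time_s: 11.9
position: [0.5281, -0.0513, 0.1656]
tcp_rot: [-0.592, 0.599, 0.382, -0.38]
ft_force: [-1.2, -3.3, 2.8]
width: 0.0151
```

>>> move_arm(targets=[[-0.18,0.2,0,-0.67,0],[-0.16,0.21,0,-0.67,0],[-0.14,0.23,0,-0.67,0],[0,0,0,0,0],[0,0,0,0,0]])

```text
time_s: 12.4
position: [0.5013, -0.0154, 0.1656]
tcp_rot: [-0.645, 0.646, 0.289, -0.29]
ft_force: [-1.9, -4.4, 4.9]
width: 0.0145
```

>>> move_arm(targets=[[-0.11,0.24,0,-0.67,0],[-0.09,0.25,0,-0.67,0],[-0.06,0.26,0,-0.67,0],[-0.04,0.26,0,-0.67,0],[0,0,0,0,0]])

```text
time_s: 12.9
position: [0.487, 0.0369, 0.1655]
tcp_rot: [-0.69, 0.69, 0.156, -0.155]
ft_force: [-0.4, -4.7, 4.8]
width: 0.015
```

>>> move_arm(targets=[[-0.01,0.27,0,-0.67,0],[0.01,0.27,0,-0.67,0],[0.04,0.26,0,-0.67,0],[0.07,0.26,0,-0.67,0],[0.07,0.2,0,-0.4,0]])

```text
time_s: 13.4
position: [0.4975, 0.0976, 0.1656]
tcp_rot: [-0.706, 0.708, -0.007, 0.009]
ft_force: [3.3, -7.7, 1.2]
width: 0.0146
```

>>> move_arm(targets=[[0,0,0,0,0],[0,0,0,0,0],[0,0,0,0,0],[0,0,0,0,0],[0,0,0,0,0]])

```text
time_s: 13.9
position: [0.4972, 0.0968, 0.1656]
tcp_rot: [-0.706, 0.708, -0.006, 0.008]
ft_force: [2.7, -5.9, 3.1]
width: 0.015
```

```bash
python3 - <<'E'
from h import *
s=robot.state();P=s["position"];print(P,s["width"],s["ft_force"],s["time_s"])
v=P[:2]-np.array([.6188,.0456]);print("r",np.linalg.norm(v),"theta",(-2.046-np.arctan2(v[1],v[0]))%(2*np.pi))
a={}
for n in("side","top"):
    d,K=cam(n);a[n]=cv2.resize(cv2.cvtColor(d["frame"],cv2.COLOR_RGB2BGR)[110:310,200:400],None,fx=2,fy=2,interpolation=3)
    for t in("shaft_clamp_1_mid","black_knob_mid","hex_nut_mid","ball_bearing_mid"):
        for o in models.boxes_of(n,t)[:1]: print(n,t,round(o["conf"],2),o["point"])
cv2.imwrite("pics/p8.png",np.hstack([a["side"],a["top"]]))
E
```

```text
[0.49723092 0.09679468 0.16556307] 0.015013639233626192 [ 2.68052635 -5.91958402  3.0903146 ] 13.9
r 0.1319088188466313 theta 1.4941689069846475
side shaft_clamp_1_mid 0.72 [0.7023, -0.0439, 0.0523]
side black_knob_mid 0.5 [0.6191, -0.1044, 0.1652]
side hex_nut_mid 0.57 [0.6754, 0.1528, 0.0154]
top shaft_clamp_1_mid 0.88 [0.6976, -0.0517, 0.0569]
top black_knob_mid 0.6 [0.6659, -0.1994, 0.0295]
top hex_nut_mid 0.53 [0.6797, 0.1515, 0.0158]
top ball_bearing_mid 0.82 [0.4858, -0.1888, 0.0123]
```

View pics/p8.png

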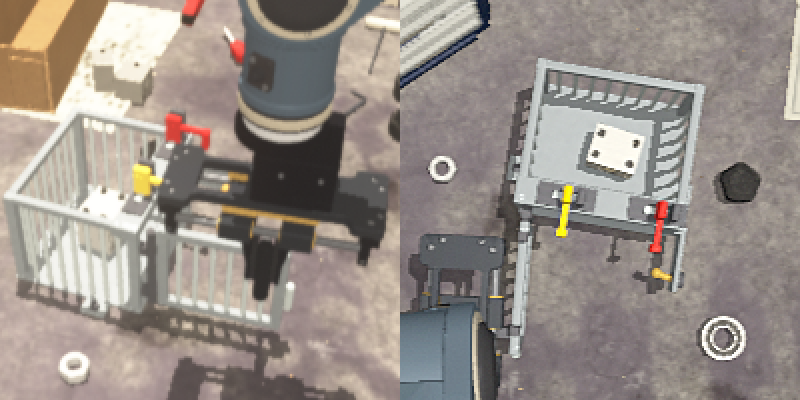

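The pictures show the gate at about a right angle, with its free edge at top-view crop (515,355). The pin is in the jaws, both tabs are against their posts, and the loose parts have not moved. Handing in.

```bash
python3 -c "
from h import *
print(workorder.hand_in()); s=robot.state(); print(s['time_s'],s['position'],s['width'],s['ft_force'])"
```

```text
the job is handed in; nothing more can be done
None
the job is handed in; nothing more can be done
```

The gate is open at about a right angle, and the gripper is still holding it by the black pin at 55 N. I handed the job in at about 14 s of the 58 s allowed.

- **Catches:** I squeezed red first, then yellow. Each closed to about 22 mm over the outsides, which is fully squeezed. The last picture shows both tabs still against their posts.
- **Gate:** the pin position puts it at about 1.49 rad, assuming my estimate of the hinge point. The jaws read 15 mm on the 16 mm pin. The arm had settled and the wrist force was about 7 N.
- **Loose parts:** in the final top view the clamp, knob, nut and bearing were all within about 3 mm of their first readings.
- **Checks that disagreed:**
  - The side camera network mixed up red and yellow at the start, and at the end it took a point at the red catch for the knob. It also found no bearing at the end. I went by the pictures and the top view instead.
  - My cage fit was off by up to 3 px at the back corners, so I took the yaw from the catches.
- **Not checked:** I could not read the robot's state after handing in, so the final one-second hold is unconfirmed.

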